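# Slide the dish tray home on the loading bed

### The job

Push the grey dish tray along the two rails of the microscope loading bed, slowly and gently with the fingertips against its upright lip, until you feel it drop into the locating notches, then let go and leave it sitting there level. Do not grasp or lift the tray and do not force it on once it has dropped. Leave the dish in its ring on the tray, and the vial, jar and box beside the bed alone.

Things in the scene. Friction and masses are not known exactly. Their poses are not given: they have to be found in the camera images.
- bed: Loading bed fixed to the bench: black plate 350 x 210 x 12 mm with two parallel rails, x = -100 to +250 mm. Origin on the bench; x = sliding direction (tray goes to +x), z up; its yaw varies. Rails |y| = 45 to 77.5 mm, tops 50 mm above the bench; side lips outside them (top 68 mm) guide the tray with 2 mm play. Open between the rails. Stops close the rails at x = 243 mm, beyond home.
- home (a point): Point in the bed at bed x = 110 mm, y = 0, 43 mm above the bench (level of the notch floors): where the tray's origin lies when all four feet sit in the notches. Axes as the bed's.
- notch (a point): Midway between the two front notches, at bed x = 185 mm, on notch floor level. Each rail has two notches, at bed x = 35 and 185 mm, each 27 mm long, 7 mm deep, with square ends that stop a dropped foot; the push force then rises sharply. Feet have 3.5 mm play each way along x. Pushed faster than about 40 mm/s it strikes hard.
- tray: Loose grey plastic tray, 0.65 to 1.05 kg: plate 190 (x) x 151 x 8 mm on four feet 20 x 20 mm, 10 mm high, at x = +-75, y = +-62 mm. Origin amid the feet at their undersides, x = sliding direction, z up; plate top at 18 mm. It starts on the rail tops (origin 50 mm above the bench), 50 to 110 mm short of home, front feet between the notches, and sinks 7 mm at home. Slides at a push of 2 to 10 N.
- lip (a point): Middle of the trailing (-x) face of the tray's upright lip, 30 mm above the tray's origin: the place to push towards +x. The lip is 6 mm thick, 151 mm wide (the tray's full width), at the tray's -x end (this face is at tray x = -95 mm); its top is 47 mm above the tray's origin. Axes as the tray's.
- dish: Round lidded culture dish, 63 mm across, 16 mm high, 50 g, standing loose inside a low ring (5 mm high) on the tray; origin at the centre of its underside. It rides along.
- vial: Small bottle 36 mm across, 75 mm high, loose on the bench beside the bed; origin at the centre of its underside. Leave alone.
- jar: Jar 54 mm across, 70 mm high, loose on the bench on the other side of the bed; origin at the centre of its underside. Leave alone.
- tipbox: Closed white box with a grey lid, 87 x 57 x 57 mm, loose on the bench beside the bed; origin at the centre of its underside. Leave alone.

How it is judged:
By the outcome, as a careful person would: the job done as asked, in the order asked, and still so for the second after the job is handed in, with the robot touching nothing.
It also fails if it takes over 61 s, if anything falls off the work surface, if the arm or the gripper's body presses on something with over 40 N, if the wrist force passes 120 N, or if a joint passes its speed limit or range.

### The arm

A 6-joint arm with a two-finger parallel gripper is mounted at the origin on the work surface. World frame = base frame: x ahead of the robot, y to its left, z up, the work surface at z = 0. Lengths are in m, angles in degrees, forces in N, time in s.
With the tool pointing down it reaches from about 0.3 to 0.75 m from the base axis. Payload 8.5 kg.
Tool frame: the origin (TCP) lies at the very end of the fingers, on their centre line; the grasp point (between the pads) lies 19 mm behind it; z points along the fingers, y is the line along which they close (so a half turn about z gives the same grasp; the last joint's range is limited). The gripper opens to 85 mm and grips with 20 to 120 N. Pads are 22 mm wide; open, the fingers measure 114 mm over their backs; the gripper's body (76 mm by 85 mm) begins 54 mm behind the grasp point. The pads swing forward as they close: fully open they stand 13 mm farther back than shut.
Start: joints at [54.758, 21.807, 74.336, -0, 83.858, -12.336], TCP at [0.214, 0.507, 0.231] pointing down, gripper open.
Joint ranges: [-178.18, 178.18], [-50.72, 133.34], [12.68, 142.11], [-81.47, 261.47], [9.98, 163.14], [-165.26, 165.26]. Speed limits (degrees/s): [136.94, 136.94, 180, 180, 180, 180].

### API

Orientations are given as a 3x3 rotation matrix whose columns are the frame's x, y, z axes.
In Python, from rig import env, imaging gives the robot as it stands. The module is installed in compiled form; this text tells all that it offers.
- The arm moves only by the tool arm_command, never from a script. Its arguments are lists of equal length, an entry for each row: "turn": the turn, a rotation vector about the tool's x, y, z in units of 5 degrees (1.0 is 5 degrees), a list of three; "xyz": the shift along the tool's x, y, z in units of 50 mm (1.0 is 50 mm), a list of three; "claw": the finger opening in mm, from 0 to 85.4. A call has 1 to 12 rows; each row shifts and turns the commanded pose from where the row before left it, along the tool's axes as they then stand; what a row does not reach is not made up. A row lasts 1/10 s, in which the tool goes at most 50 mm and 8.59 degrees, less where a joint would pass 70% of its speed; a pose out of reach is approached as far as the arm can. A call is refused whole if a number of a shift passes 1 or a number of a turn 1, either way. A call with a gripper value outside its range is refused whole. The fingers move at their own pace and stop on an object; "squeeze" is the grip in N (left out, the last holds). Time passes only in rows, so rows that do not move let the fingers close. It gives the time, the measured TCP pose, the force, the opening and the grip force at its end, in the units of the state.
- env.observe(): the state, without advancing time (a new reading comes with each control period).
- imaging.get_image(name): name is "side" or "top" or "wrist"; returns (picture, depth): 400x640x3 uint8, blue, green, red; 400x640 float32, m along the optical axis (not along the pixel's ray), 0 where there is no reading.
- imaging.camera_info(name): a dict with "camera_matrix" (3x3 intrinsics, pixels), "rvec" (rotation vector, rad) and "tvec" (3), from world to camera coordinates, as OpenCV has them. Camera axes: x right, y down, z forward; pixel columns grow to the right and rows downward; lengths in m; the calibration is good to about 2 mm. A picture is of the moment at which its call begins: read the wrist's pose just before it. camera_info takes no time and is no camera call; for the wrist camera it gives the pose at the moment of the call.
- env.close_job(): hands the job in; it is judged then, once.
The state is a dict: "time_s": time; "q": joint angles; "qvel": joint speeds; "joint_efforts": joint torques, N m; "position": TCP position; "tool_rot": TCP orientation; "ft_force": force on the tool from outside, world axes, zero at the start; "wrist_torque": the same for the moment, N m; "grip_width": finger opening in m; "gripper_force": force on a finger pad.
Only numpy, scipy, OpenCV 4.12 (cv2) and the standard library are available. Lean on these libraries where they do the work, as an engineer would, in place of code of your own. Each camera call takes 0.05 s, during which the arm holds its last target. There are 200 camera calls.

## Working session

There is one attempt and no reset: what is moved stays moved. The work goes in short steps, Python scripts to look and compute and a tool call to move; the robot and the scene stay as the last step left them, time stands still between calls to the robot, and variables do not carry over. Pictures are saved under pics/ and viewed, at most 10 in all, crops included, and the job is handed in when it is done.

Besides the shell and the picture viewer there is one more tool, called after "Call:" by a JSON object that holds its "op" and its "data", one argument or row to a line. arm_command: Moves the arm, as the interface text tells. Its arguments: {"type":"object","properties":{"turn":{"type":"array"},"xyz":{"type":"array"},"claw":{"type":"array"},"squeeze":{"type":"number"}},"required":["turn","xyz","claw"]}

```bash
mkdir -p pics; cat > h.py <<'E'
import numpy as np, cv2
from rig import env, imaging
def look(name, fn=None):
    ci=imaging.camera_info(name); im,d=imaging.get_image(name)
    if fn: cv2.imwrite('pics/'+fn,im)
    K=np.array(ci['camera_matrix']);R=cv2.Rodrigues(np.array(ci['rvec'],float))[0];t=np.array(ci['tvec'],float).ravel()
    v,u=np.mgrid[0:400,0:640]
    p=np.stack([(u-K[0,2])/K[0,0]*d,(v-K[1,2])/K[1,1]*d,d],-1)
    P=(p-t)@R; P[d==0]=np.nan
    return im,d,P
E
python3 - <<'E'
from h import *
im,d,P=look('top','top1.png'); np.save('P1.npy',P)
im2,_,P2=look('side','side1.png'); np.save('P2.npy',P2)
s=env.observe(); print(s['time_s'],s['position'],np.round(s['tool_rot'],3),s['ft_force'])
E
```

```text
0.1 [0.2139262  0.50641199 0.23078453] [[-0.921  0.389 -0.001]
 [ 0.389  0.921 -0.001]
 [ 0.    -0.001 -1.   ]] [ 0.36985458 -0.75842386 -0.02947253]
```

View pics/top1.png

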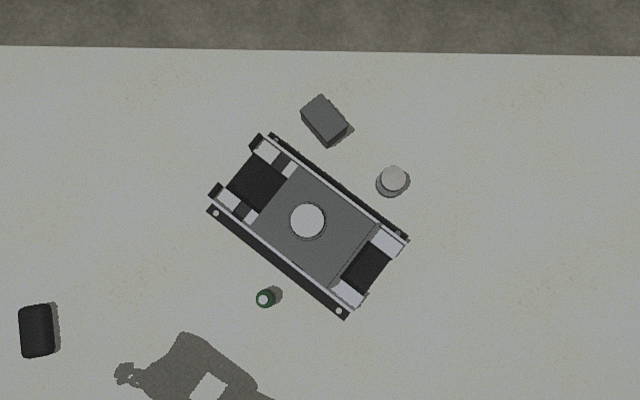

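View pics/side1.png

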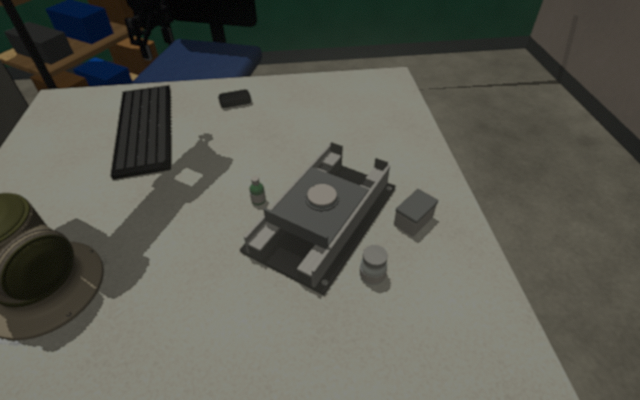

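The top view shows the bed's stops at the upper left (about (215,190) and (260,140)), with the front notches next to them. The lip is at the tray's lower-right edge, running from about (380,225) to (330,285). The vial is at (265,298), the jar at (392,181) and the box at (325,120).

```bash
python3 - <<'E'
from h import *
P=np.load('P1.npy')
for n,(u,v) in dict(lipmid=(356,257),plate=(280,200),dish=(308,221),vial=(265,298),jar=(392,178),box=(322,115),railR=(389,240),railL=(348,292),stopA=(217,190),stopB=(260,142),bench=(500,200)).items(): print(n,np.round(P[v,u],4))
m=np.zeros((400,640),bool); m[120:330,200:420]=1
z=P[...,2]
for lo,hi in [(.063,.074),(.088,.104)]:
    k=m&(z>lo)&(z<hi)
    n,lab,st,c=cv2.connectedComponentsWithStats(k.astype(np.uint8))
    for i in range(1,n):
        if st[i,4]<40: continue
        q=P[lab==i]; r=cv2.minAreaRect(q[:,:2].astype(np.float32)*1000)
        print(lo,st[i],np.round(np.median(q,0),4),r, np.round(cv2.boxPoints(r)).tolist())
E
```

```text
lipmid [0.5152 0.0217 0.0109]
plate [0.6163 0.1709 0.0698]
dish [0.5762 0.1168 0.0817]
vial [0.4337 0.1919 0.0758]
jar [ 0.6628 -0.0398  0.0719]
box [0.7885 0.095  0.0589]
railR [ 0.5471 -0.0376  0.0499]
railL [0.4476 0.0392 0.0524]
stopA [0.6339 0.2923 0.0644]
stopB [0.7332 0.2152 0.053 ]
bench [ 0.6379 -0.27   -0.0024]
0.063 [ 207  131  200  183 8174] [0.5684 0.1058 0.068 ] ((580.9224853515625, 121.9993667602539), (349.8848571777344, 167.4495086669922), 53.27620315551758) [[409.0, 32.0], [543.0, -68.0], [753.0, 212.0], [618.0, 312.0]]
0.063 [381 166  25  25 499] [ 0.6633 -0.0421  0.0699] ((663.5958862304688, -42.382694244384766), (46.812522888183594, 46.303829193115234), 3.0137617588043213) [[639.0, -20.0], [641.0, -67.0], [688.0, -64.0], [686.0, -18.0]]
0.088 [327 222  53  68 289] [0.5128 0.0339 0.0968] ((514.6309814453125, 32.964725494384766), (6.092315673828125, 150.0255889892578), 53.28166198730469) [[453.0, 75.0], [573.0, -14.0], [577.0, -9.0], [456.0, 80.0]]
```

Call:
{"op": "arm_command", "data": {
  "turn": [
    [0,0,1],
    [0,0,1],
    [0,0,1],
    [0,0,1],
    [0,0,1],
    [0,0,1],
    [0,0,1],
    [0,0,1],
    [0,0,1],
    [0,0,1],
    [0,0,1],
    [0,0,1]
  ],
  "xyz": [
    [0,0,0],
    [0,0,0],
    [0,0,0],
    [0,0,0],
    [0,0,0],
    [0,0,0],
    [0,0,0],
    [0,0,0],
    [0,0,0],
    [0,0,0],
    [0,0,0],
    [0,0,0]
  ],
  "claw": [40,40,40,40,40,40,40,40,40,40,40,40]
}}

```text
time_s: 1.3
position: [0.214, 0.5065, 0.2309]
tool_rot: [[-0.12, 0.993, -0.001], [0.993, 0.12, -0.001], [-0.001, -0.001, -1.0]]
ft_force: [0.7, 0.1, 0.1]
grip_width: 0.0399
gripper_force: 0.0
```

Call:
{"op": "arm_command", "data": {
  "turn": [
    [0,0,1],
    [0,0,1],
    [0,0,1],
    [0,0,1],
    [0,0,1],
    [0,0,1],
    [0,0,1],
    [0,0,1],
    [0,0,0.76],
    [0,0,0]
  ],
  "xyz": [
    [0,0,0],
    [0,0,0],
    [0,0,0],
    [0,0,0],
    [0,0,0],
    [0,0,0],
    [0,0,0],
    [0,0,0],
    [0,0,0],
    [0,0,0]
  ],
  "claw": [40,40,40,40,40,40,40,40,40,40]
}}

```text
time_s: 2.3
position: [0.214, 0.5065, 0.231]
tool_rot: [[0.598, 0.801, -0.0], [0.801, -0.598, -0.001], [-0.001, 0.0, -1.0]]
ft_force: [0.4, -0.2, 0.3]
grip_width: 0.0401
gripper_force: 0.0
```

```bash
cat > g.py <<'E'
from h import *
s=env.observe(); R=np.array(s['tool_rot']); p=np.array(s['position'])
face=np.array([.5128,.0306]); a=np.radians(53.28); dx=np.array([np.cos(a),np.sin(a)]); dy=np.array([-dx[1],dx[0]])
print(s['time_s'],p.round(4),'yaw',np.degrees(np.arctan2(R[1,0],R[0,0])).round(2),'tilt',R[2].round(4),'F bed',np.round([s['ft_force'][:2]@dx,s['ft_force'][:2]@dy,s['ft_force'][2]],2),'w',s['grip_width'])
print('along,lateral from start face (mm)',(p[:2]-face)@dx*1e3,(p[:2]-face)@dy*1e3)
tgt=np.r_[face-.05*dx,.15]; print('units to standoff',((tgt-p)@R/.05).round(2))
E
python3 g.py
```

```text
2.3 [0.214  0.5065 0.231 ] yaw 53.26 tilt [-8.e-04  0.e+00 -1.e+00] F bed [ 0.09 -0.42  0.31] w 0.04012208712198947
along,lateral from start face (mm) 202.80312080833514 524.0465185267051
units to standoff [-5.05 10.48  1.62]
```

Call:
{"op": "arm_command", "data": {
  "turn": [
    [0,0,0],
    [0,0,0],
    [0,0,0],
    [0,0,0],
    [0,0,0],
    [0,0,0],
    [0,0,0],
    [0,0,0],
    [0,0,0],
    [0,0,0]
  ],
  "xyz": [
    [-0.25,0.52,0],
    [-0.25,0.52,0],
    [-0.25,0.52,0],
    [-0.25,0.52,0],
    [-0.25,0.52,0],
    [-0.25,0.52,0],
    [-0.25,0.52,0],
    [-0.25,0.52,0],
    [-0.25,0.52,0],
    [-0.25,0.52,0]
  ],
  "claw": [40,40,40,40,40,40,40,40,40,40]
}}

```text
time_s: 3.3
position: [0.3481, 0.2499, 0.2313]
tool_rot: [[0.596, 0.803, -0.0], [0.803, -0.596, -0.0], [-0.0, -0.0, -1.0]]
ft_force: [0.3, 0.5, 0.2]
grip_width: 0.0401
gripper_force: 0.0
```

Call:
{"op": "arm_command", "data": {
  "turn": [
    [0,0,0],
    [0,0,0],
    [0,0,0],
    [0,0,0],
    [0,0,0],
    [0,0,0],
    [0,0,0],
    [0,0,0],
    [0,0,0],
    [0,0,0],
    [0,0,0]
  ],
  "xyz": [
    [-0.25,0.52,0],
    [-0.25,0.52,0],
    [-0.25,0.52,0],
    [-0.25,0.52,0],
    [-0.25,0.52,0],
    [-0.25,0.52,0],
    [-0.25,0.52,0],
    [-0.25,0.52,0],
    [-0.25,0.52,0],
    [-0.25,0.52,0],
    [0,0,0]
  ],
  "claw": [40,40,40,40,40,40,40,40,40,40,40]
}}

```text
time_s: 4.4
position: [0.4827, -0.0071, 0.2309]
tool_rot: [[0.599, 0.801, -0.0], [0.801, -0.599, -0.0], [-0.0, 0.0, -1.0]]
ft_force: [-0.2, 0.2, 0.1]
grip_width: 0.0401
gripper_force: 0.0
```

```bash
python3 g.py; python3 -c "
from h import *
look('wrist','w1.png')"
```

```text
4.4 [ 0.4827 -0.0071  0.2309] yaw 53.23 tilt [-5.e-04  1.e-04 -1.e+00] F bed [0.04 0.34 0.06] w 0.040133698842919605
along,lateral from start face (mm) -48.22048924426424 1.6136985150712952
units to standoff [-0.03  0.03  1.62]
```

View pics/w1.png

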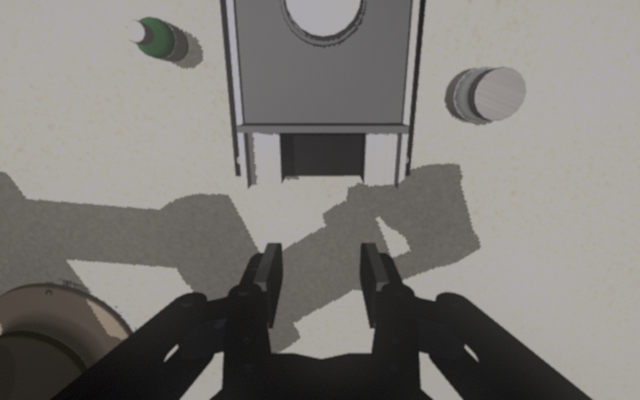

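The wrist view shows the bed square to the tool. The lip's edge lies at about row 130, columns 237–410, centred between the fingers (about column 322). Next I'll lower behind the lip.

Call:
{"op": "arm_command", "data": {
  "turn": [
    [0,0,0],
    [0,0,0],
    [0,0,0],
    [0,0,0],
    [0,0,0],
    [0,0,0],
    [0,0,0],
    [0,0,0],
    [0,0,0],
    [0,0,0],
    [0,0,0]
  ],
  "xyz": [
    [0,0,0.32],
    [0,0,0.32],
    [0,0,0.32],
    [0,0,0.32],
    [0,0,0.32],
    [0,0,0.32],
    [0,0,0.32],
    [0,0,0.32],
    [0,0,0.32],
    [0,0,0.32],
    [0,0,0]
  ],
  "claw": [40,40,40,40,40,40,40,40,40,40,40]
}}

```text
time_s: 5.55
position: [0.4801, -0.0035, 0.07]
tool_rot: [[0.596, 0.803, -0.004], [0.803, -0.596, 0.001], [-0.001, -0.004, -1.0]]
ft_force: [0.4, 0.3, 0.1]
grip_width: 0.0398
gripper_force: 0.0
```

```bash
python3 g.py; python3 -c "
from h import *
ci=imaging.camera_info('wrist');R=cv2.Rodrigues(np.array(ci['rvec'],float))[0];print(-R.T@np.array(ci['tvec']).ravel())
look('side','s2.png')
im=cv2.imread('pics/s2.png')[110:310,190:450]; cv2.imwrite('pics/s2c.png',cv2.resize(im,None,fx=3,fy=3))"
```

```text
5.55 [ 0.4801 -0.0035  0.07  ] yaw 53.4 tilt [-0.0013 -0.0036 -1.    ] F bed [ 0.44 -0.16  0.1 ] w 0.03982756567768634
along,lateral from start face (mm) -46.8636687465978 5.776635971857604
units to standoff [-0.07  0.11 -1.6 ]
[0.52828086 0.06021958 0.21318985]
```

View pics/s2c.png

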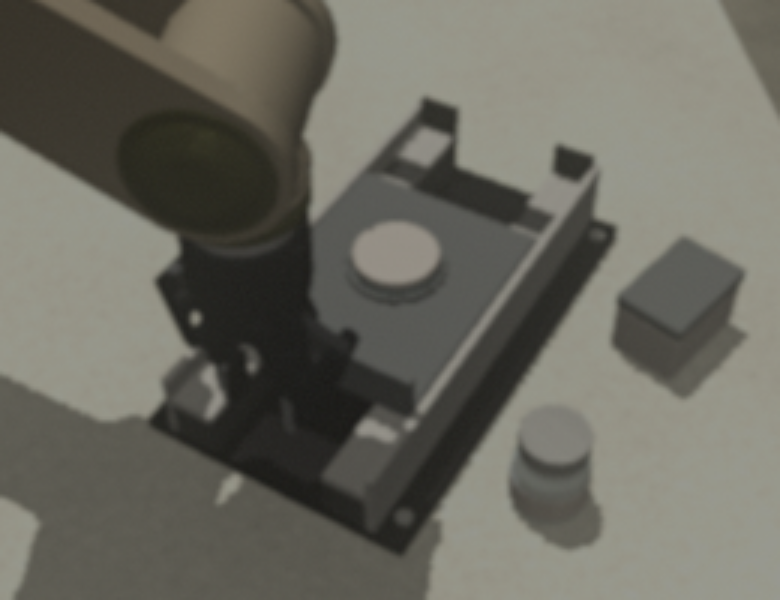

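The side view shows the fingers behind the lip, between the rails and clear of it. They are about 6 mm off centre, which I'll correct while approaching slowly.

Call:
{"op": "arm_command", "data": {
  "turn": [
    [0,0,0],
    [0,0,0],
    [0,0,0],
    [0,0,0],
    [0,0,0],
    [0,0,0],
    [0,0,0],
    [0,0,0],
    [0,0,0]
  ],
  "xyz": [
    [0.06,0.02,0],
    [0.06,0.02,0],
    [0.06,0.02,0],
    [0.06,0.02,0],
    [0.06,0.02,0],
    [0.06,0.01,0],
    [0.06,0,0],
    [0.06,0,0],
    [0,0,0]
  ],
  "claw": [40,40,40,40,40,40,40,40,40]
}}

```text
time_s: 6.5
position: [0.5004, 0.0116, 0.0713]
tool_rot: [[0.597, 0.802, 0.0], [0.802, -0.597, 0.0], [0.0, 0.0, -1.0]]
ft_force: [-0.6, -0.4, -0.4]
grip_width: 0.0402
gripper_force: 0.0
```

Call:
{"op": "arm_command", "data": {
  "turn": [
    [0,0,0],
    [0,0,0],
    [0,0,0],
    [0,0,0],
    [0,0,0],
    [0,0,0],
    [0,0,0],
    [0,0,0]
  ],
  "xyz": [
    [0.03,0,0],
    [0.03,0,0],
    [0.03,0,0],
    [0.03,0,0],
    [0.03,0,0],
    [0.03,0,0],
    [0.03,0,0],
    [0.03,0,0]
  ],
  "claw": [40,40,40,40,40,40,40,40]
}}

```text
time_s: 7.3
position: [0.5075, 0.0211, 0.0713]
tool_rot: [[0.598, 0.802, -0.0], [0.802, -0.598, 0.0], [-0.0, -0.0, -1.0]]
ft_force: [-0.2, 1.1, -0.0]
grip_width: 0.04
gripper_force: 0.0
```

```bash
python3 g.py
```

```text
7.3 [0.5075 0.0211 0.0713] yaw 53.3 tilt [-0. -0. -1.] F bed [ 0.76  0.75 -0.02] w 0.04000529632325086
along,lateral from start face (mm) -10.805695507667746 -1.4672742656288627
units to standoff [-0.78 -0.03 -1.57]
```

Call:
{"op": "arm_command", "data": {
  "turn": [
    [0,0,0],
    [0,0,0],
    [0,0,0],
    [0,0,0],
    [0,0,0],
    [0,0,0],
    [0,0,0],
    [0,0,0],
    [0,0,0],
    [0,0,0]
  ],
  "xyz": [
    [0.03,0,0],
    [0.03,0,0],
    [0.03,0,0],
    [0.03,0,0],
    [0.03,0,0],
    [0.03,0,0],
    [0.03,0,0],
    [0.03,0,0],
    [0.03,0,0],
    [0.03,0,0]
  ],
  "claw": [40,40,40,40,40,40,40,40,40,40]
}}

```text
time_s: 8.3
position: [0.5159, 0.0324, 0.0713]
tool_rot: [[0.598, 0.802, -0.002], [0.802, -0.598, -0.001], [-0.002, -0.001, -1.0]]
ft_force: [-5.1, -4.4, 1.4]
grip_width: 0.0402
gripper_force: 3.1
```

Call:
{"op": "arm_command", "data": {
  "turn": [
    [0,0,0],
    [0,0,0],
    [0,0,0],
    [0,0,0],
    [0,0,0],
    [0,0,0],
    [0,0,0],
    [0,0,0],
    [0,0,0],
    [0,0,0]
  ],
  "xyz": [
    [0.03,0,0],
    [0.03,0,0],
    [0.03,0,0],
    [0.03,0,0],
    [0.03,0,0],
    [0.03,0,0],
    [0.03,0,0],
    [0.03,0,0],
    [0.03,0,0],
    [0.03,0,0]
  ],
  "claw": [40,40,40,40,40,40,40,40,40,40]
}}

```text
time_s: 9.3
position: [0.5248, 0.0444, 0.0713]
tool_rot: [[0.598, 0.802, -0.002], [0.802, -0.598, -0.001], [-0.002, -0.001, -1.0]]
ft_force: [-2.7, -5.6, 1.1]
grip_width: 0.0399
gripper_force: 3.2
```

```bash
python3 g.py; python3 - <<'E'
from h import *
im,d,P=look('top','top3.png'); z=P[...,2]
a=np.radians(53.28);dx=np.array([np.cos(a),np.sin(a)]);dy=np.array([-dx[1],dx[0]])
q=P[(z>.07)&(z<.11)]; 
B=(q[:,:2]-[.5809,.1220]); x=B@dx*1e3+75;y=B@dy*1e3
k=(abs(y)<80)&(abs(y)>55)&(x>-60)&(x<60)&(q[:,2]>.08);print('lip centre bed x',np.median(x[k]),k.sum(),np.median(q[k,2]))
E
```

```text
9.3 [0.5248 0.0444 0.0713] yaw 53.3 tilt [-2.e-03 -5.e-04 -1.e+00] F bed [-6.09 -1.22  1.05] w 0.039894419888001596
along,lateral from start face (mm) 18.23337557496865 -1.3887677068684978
units to standoff [-1.37 -0.03 -1.57]
lip centre bed x -5.793413908199945 2 0.0989199025111683
```

Call:
{"op": "arm_command", "data": {
  "turn": [
    [0,0,0],
    [0,0,0],
    [0,0,0],
    [0,0,0],
    [0,0,0],
    [0,0,0],
    [0,0,0],
    [0,0,0],
    [0,0,0],
    [0,0,0]
  ],
  "xyz": [
    [0.03,0,0],
    [0.03,0,0],
    [0.03,0,0],
    [0.03,0,0],
    [0.03,0,0],
    [0.03,0,0],
    [0.03,0,0],
    [0.03,0,0],
    [0.03,0,0],
    [0.03,0,0]
  ],
  "claw": [40,40,40,40,40,40,40,40,40,40]
}}

```text
time_s: 10.35
position: [0.5338, 0.0564, 0.0713]
tool_rot: [[0.598, 0.802, -0.002], [0.802, -0.598, -0.001], [-0.002, -0.001, -1.0]]
ft_force: [-3.2, -5.6, 3.4]
grip_width: 0.0397
gripper_force: 3.2
```

```bash
python3 g.py
```

```text
10.35 [0.5338 0.0564 0.0713] yaw 53.3 tilt [-2.1e-03 -6.0e-04 -1.0e+00] F bed [-6.44 -0.8   3.43] w 0.03970287012695922
along,lateral from start face (mm) 33.198288602184164 -1.3887224164951972
units to standoff [-1.67 -0.03 -1.57]
```

Call:
{"op": "arm_command", "data": {
  "turn": [
    [0,0,0],
    [0,0,0],
    [0,0,0],
    [0,0,0]
  ],
  "xyz": [
    [0.02,0,0],
    [0.02,0,0],
    [0.02,0,0],
    [0.02,0,0]
  ],
  "claw": [40,40,40,40]
}}

```text
time_s: 10.75
position: [0.5362, 0.0596, 0.0713]
tool_rot: [[0.598, 0.802, -0.002], [0.802, -0.598, -0.001], [-0.002, -0.0, -1.0]]
ft_force: [-3.4, -5.0, 2.7]
grip_width: 0.0402
gripper_force: 3.2
```

Call:
{"op": "arm_command", "data": {
  "turn": [
    [0,0,0],
    [0,0,0]
  ],
  "xyz": [
    [0.02,0,0],
    [0.02,0,0]
  ],
  "claw": [40,40]
}}

```text
time_s: 10.95
position: [0.5373, 0.0612, 0.0713]
tool_rot: [[0.598, 0.802, -0.002], [0.802, -0.598, -0.001], [-0.002, -0.001, -1.0]]
ft_force: [-3.8, -4.7, 0.7]
grip_width: 0.04
gripper_force: 2.7
```

Call:
{"op": "arm_command", "data": {
  "turn": [
    [0,0,0],
    [0,0,0]
  ],
  "xyz": [
    [0.02,0,0],
    [0.02,0,0]
  ],
  "claw": [40,40]
}}

```text
time_s: 11.15
position: [0.5387, 0.063, 0.0712]
tool_rot: [[0.598, 0.802, -0.001], [0.802, -0.598, -0.001], [-0.002, -0.001, -1.0]]
ft_force: [-2.9, -5.3, 1.7]
grip_width: 0.0399
gripper_force: 2.8
```

```bash
cat > t.py <<'E'
from h import *
import sys
im,d,P=look('top',sys.argv[1]); z=P[...,2]
a=np.radians(53.28);dx=np.array([np.cos(a),np.sin(a)]);dy=np.array([-dx[1],dx[0]])
B=P[...,:2]-[.5809,.1220]; x=B@dx*1e3+75;y=B@dy*1e3
for nm,x0,x1 in [('front',155,190),('mid',70,90),('back',40,60)]:
    k=(abs(y)<65)&(x>x0)&(x<x1)&(z>.04)&(z<.08)&~(((x-105)**2+y**2)<45**2)
    print(nm,k.sum(),np.median(z[k]).round(4))
E
python3 g.py; python3 t.py top4.png
```

```text
11.15 [0.5387 0.063  0.0712] yaw 53.3 tilt [-1.5e-03 -6.0e-04 -1.0e+00] F bed [-5.96 -0.85  1.68] w 0.03991993417762751
along,lateral from start face (mm) 41.47861748517743 -1.338982142633331
units to standoff [-1.83 -0.03 -1.57]
front 1207 0.061
mid 157 0.0612
back 12 0.0606
```

The plate top now reads 0.061 m front and back, down from 0.068 m, so the tray has dropped. I'll stop pushing and back off.

Call:
{"op": "arm_command", "data": {
  "turn": [
    [0,0,0],
    [0,0,0],
    [0,0,0],
    [0,0,0],
    [0,0,0],
    [0,0,0],
    [0,0,0],
    [0,0,0],
    [0,0,0],
    [0,0,0]
  ],
  "xyz": [
    [-0.05,0,0],
    [-0.1,0,0],
    [-0.15,0,0],
    [-0.2,0,0],
    [-0.2,0,0],
    [-0.2,0,0],
    [-0.1,0,0],
    [0,0,0],
    [0,0,0],
    [0,0,0]
  ],
  "claw": [40,40,40,40,40,40,40,40,40,40]
}}

```text
time_s: 12.2
position: [0.5094, 0.0235, 0.0713]
tool_rot: [[0.598, 0.802, 0.0], [0.802, -0.598, 0.0], [0.0, 0.0, -1.0]]
ft_force: [-0.4, -0.5, -0.5]
grip_width: 0.0399
gripper_force: 0.0
```

Call:
{"op": "arm_command", "data": {
  "turn": [
    [0,0,0],
    [0,0,0],
    [0,0,0],
    [0,0,0],
    [0,0,0],
    [0,0,0],
    [0,0,0],
    [0,0,0],
    [0,0,0],
    [0,0,0],
    [0,0,0],
    [0,0,0]
  ],
  "xyz": [
    [0,0,-0.3],
    [0,0,-0.3],
    [0,0,-0.3],
    [0,0,-0.3],
    [0,0,-0.3],
    [0,0,-0.3],
    [0,0,-0.3],
    [0,0,-0.3],
    [0,0,-0.3],
    [0,0,-0.3],
    [0,0,0],
    [0,0,0]
  ],
  "claw": [40,40,40,40,40,40,40,40,40,40,40,40]
}}

```text
time_s: 13.4
position: [0.5091, 0.0236, 0.2208]
tool_rot: [[0.597, 0.802, -0.0], [0.802, -0.597, 0.0], [-0.0, -0.0, -1.0]]
ft_force: [0.3, -0.2, -0.7]
grip_width: 0.04
gripper_force: 0.0
```

```bash
python3 t.py top5.png; python3 - <<'E'
from h import *
im,d,P=look('top'); z=P[...,2]
m=np.zeros((400,640),bool); m[120:330,200:420]=1
a=np.radians(53.28);dx=np.array([np.cos(a),np.sin(a)]);dy=np.array([-dx[1],dx[0]])
B=P[...,:2]-[.5809,.1220]; x=B@dx*1e3+75;y=B@dy*1e3
k=(abs(y)<78)&(z>.083)&(z<.1)&(x<60)&(x>0);print('lip x (home 18)',np.median(x[k]),k.sum(),'z (.090)',np.median(z[k]))
for s in (-1,1):
  kk=k&(s*y>30);print(s,np.median(x[kk]),np.median(z[kk]))
k=(abs(y)<65)&(abs(x-110)<90)&(z>.05)&(z<.066)
A=np.c_[x[k],y[k],np.ones(k.sum())];c=np.linalg.lstsq(A,z[k]*1e3,rcond=None)[0];print('tilt deg',np.degrees(c[:2]),c)
k=(abs(y)<50)&(abs(x-110)<50)&(z>.069)&(z<.083);print('dish',np.median(x[k]),np.median(y[k]),np.median(z[k]),k.sum())
E
```

```text
front 1199 0.0611
mid 313 0.0611
back 582 0.0609
lip x (home 18) 16.30216289475078 89 z (.090) 0.08990302831399219
-1 nan nan
1 16.18146972213652 0.08990302831399219
tilt deg [0.04901619 0.05081948] [8.55493877e-04 8.86967223e-04 6.09736618e+01]
dish 122.5570899969895 1.1224840155262916 0.07687509522676614 874
  return _methods._mean(a, axis=axis, dtype=dtype,
  ret = ret.dtype.type(ret / rcount)
```

View pics/top5.png

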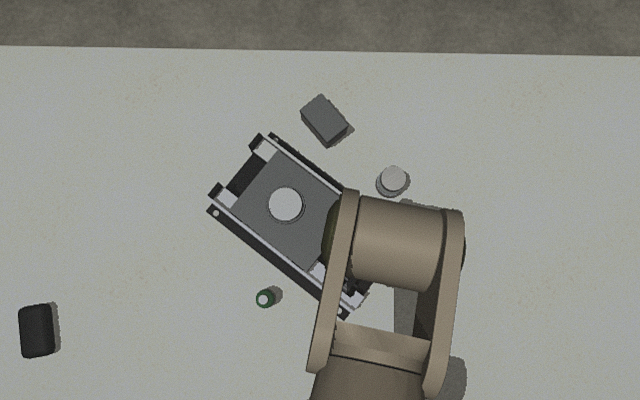

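The tray sits level in the notches, with the lip at bed x of about 16 mm (18 ± 3.5 mm expected) and tilt under 0.1°. The dish at (286,204) is in its ring, the vial, jar and box are where they were, and the arm is clear.

```bash
python3 -c "
from rig import env
print(env.close_job())"
```

```text
the job is handed in; nothing more can be done
None
```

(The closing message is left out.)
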